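Line up the fermenter sample jars by height

ROBOT

A 6-joint arm with a two-finger parallel gripper is mounted at the origin on the work surface. World frame = base frame: x ahead of the robot, y to its left, z up, the work surface at z = 0. Lengths are in m, angles in degrees, forces in N, time in s.
With the tool pointing down it reaches from about 0.35 to 0.875 m from the base axis. Payload 4.2 kg.
Tool frame: the origin (TCP) lies on the centre line of the jaws, within the pads' length; the fingertips stand 19 mm ahead of it and the grasp point (between the pads) is the TCP; z points along the fingers, y is the line along which they close (so a half turn about z gives the same grasp; the last joint's range is limited). The gripper opens to 87 mm and grips with 3 to 60 N. Pads are 19 mm wide; open, the fingers measure 117 mm over their backs; the gripper's body (75 mm by 190 mm) begins 51 mm behind the grasp point.
Start: joints at [82.311, 22.042, 0.453, 0, -68.411, -14.817], TCP at [0.239, 0.577, 0.242] pointing down, gripper open.
Joint ranges: [-179.83, 179.83], [-69.29, 118.12], [-61.27, 80.66], [-181.25, 117.63], [-171.15, -9.14], [-177.46, 177.46]. Speed limits (degrees/s): [159.86, 159.86, 180, 180, 180, 180].

INTERFACE

Orientations are given as a 3x3 rotation matrix whose columns are the frame's x, y, z axes.
In Python, from station import sense, capture, finish_job, search_frame, masks_of gives the robot as it stands.
- The arm moves only by the tool drive_tool, never from a script. Its argument "rows" is a list of rows, each a list of 7 numbers: the opening in per cent of the stroke, from 0 (shut) to 100 (fully open), then the shift along the world's x, y, z in mm, then the turn, a rotation vector about the world's x, y, z in rad. In form: [[fingers, dx, dy, dz, wx, wy, wz], ...]. A call has 1 to 5 rows; each row shifts and turns the commanded pose from where the row before left it; what a row does not reach is not made up. A row lasts 1/12 s, in which the tool goes at most 41.7 mm and 7.16 degrees, less where a joint would pass 70% of its speed; a pose out of reach is approached as far as the arm can. A call is refused whole if a number of a shift passes 41.7 or a number of a turn 0.125, either way. A call with a gripper value outside its range is refused whole. The fingers move at their own pace and stop on an object; the grip force is fixed at half the most. Time passes only in rows, so rows that do not move let the fingers close. It gives the time, the measured TCP pose, the force, the opening and the grip force at its end, in the units of the state.
- sense(): the state, without advancing time (a new reading comes with each control period).
- capture(name): name is "scene" or "top" or "wrist"; returns a dict with "frame" (400x640x3 uint8, red, green, blue), "z_map" (400x640 float32, m along the optical axis (not along the pixel's ray), 0 where there is no reading), "fx", "fy", "cx", "cy" (pixels), "R" (3x3) and "t" (3): a world point X has camera coordinates R X + t; the wrist camera has in their place "T_tool_cam" (4x4, takes a point from camera to tool coordinates, whose origin is the TCP and whose axes are the flange's). Camera axes: x right, y down, z forward; pixel columns grow to the right and rows downward; lengths in m; the calibration is good to about 2 mm. A picture is of the moment at which its call begins: read the wrist's pose just before it.
- finish_job(): hands the job in; it is judged then, once.
Trained networks look in a picture, given as the dict that the camera call returned (one of the last four; its "shot" number tells which), for a name from the list of things; names that differ only in an ending like _2 or _b are one class to them, and where a whole thing is asked for, a point or a joint stands for the part that bears it (a point fixed in the world has none). Each returns a list of dicts, best first, with "p" (0 to 1); they miss things now and then, are a little off and sometimes report something else, mostly with a low value. They report only what shows in the picture. A call takes as long as a camera call. They do not tell look-alikes from the thing itself.
- search_frame(label, picture): "xy" ([column, row] in pixels, amid what is visible of it).
- masks_of(label, picture): "region" (400x640 bool, what is visible of it) and "xy" ([column, row] in pixels, amid what is visible of it).
The state is a dict: "time_s": time; "joints": joint angles; "joint_velocities": joint speeds; "effort": joint torques, N m; "tcp_pos": TCP position; "ee_rot": TCP orientation; "wrist_force": force on the tool from outside, world axes, zero at the start; "moment": the same for the moment, N m; "gripper_width": opening from 0.0 (shut) to 1.0 (fully open); "gripper_force": force on a finger pad.
Only numpy, scipy, OpenCV 4.12 (cv2) and the standard library are available. Lean on these libraries where they do the work, as an engineer would, in place of code of your own. Each camera call takes 0.05 s, during which the arm holds its last target. There are 200 camera calls.

TASK

Line up the four amber sample jars by height on the blue marks of the aluminium strip, one jar centred on each mark: the shortest on the mark next to the red end block, then each taller than the one before, with the tallest next to the grey block. Set them down upright: the jars are glass, so never drop one or tip one over.

Things in the scene. Friction and masses are not known exactly. Their poses are not given: they have to be found in the camera images.
- jar_small: shortest jar: straight amber cylinder with paper band and flush fixed orange lid, 36 mm diameter throughout, 50 mm high. Loose, 40 to 260 g; starts upright on the bench, in a loose row nearer the robot than the strip, neighbours 95 mm or more away. Origin: centre of the underside; z up its axis; yaw means nothing.
- jar_medium: second shortest jar: straight amber cylinder with paper band and flush fixed orange lid, 42 mm diameter throughout, 64 mm high. Loose, 40 to 260 g; starts upright on the bench, in a loose row nearer the robot than the strip, neighbours 95 mm or more away. Origin: centre of the underside; z up its axis; yaw means nothing.
- jar_large: second tallest jar: straight amber cylinder with paper band and flush fixed orange lid, 48 mm diameter throughout, 78 mm high. Loose, 40 to 260 g; starts upright on the bench, in a loose row nearer the robot than the strip, neighbours 95 mm or more away. Origin: centre of the underside; z up its axis; yaw means nothing.
- jar_tallest: tallest jar: straight amber cylinder with paper band and flush fixed orange lid, 54 mm diameter throughout, 92 mm high. Loose, 40 to 260 g; starts upright on the bench, in a loose row nearer the robot than the strip, neighbours 95 mm or more away. Origin: centre of the underside; z up its axis; yaw means nothing.
- mark_1: blue disc, 64 mm wide, 2 mm thick, fixed on an aluminium strip (90 x 440 x 6 mm); leftmost of four as the robot sees them (largest y). Discs are alike, 90 mm apart in a row. Origin: centre of its underside, 6 mm above the bench; a jar on it stands 2 mm higher. y runs along the row to the left, x across the strip away from the robot, yaw within 0.15 rad.
- mark_2: blue disc, 64 mm wide, 2 mm thick, fixed on an aluminium strip (90 x 440 x 6 mm); second from the left as the robot sees them. Discs are alike, 90 mm apart in a row. Origin: centre of its underside, 6 mm above the bench; a jar on it stands 2 mm higher. y runs along the row to the left, x across the strip away from the robot, yaw within 0.15 rad.
- mark_3: blue disc, 64 mm wide, 2 mm thick, fixed on an aluminium strip (90 x 440 x 6 mm); third from the left as the robot sees them. Discs are alike, 90 mm apart in a row. Origin: centre of its underside, 6 mm above the bench; a jar on it stands 2 mm higher. y runs along the row to the left, x across the strip away from the robot, yaw within 0.15 rad.
- mark_4: blue disc, 64 mm wide, 2 mm thick, fixed on an aluminium strip (90 x 440 x 6 mm); rightmost of four as the robot sees them (smallest y). Discs are alike, 90 mm apart in a row. Origin: centre of its underside, 6 mm above the bench; a jar on it stands 2 mm higher. y runs along the row to the left, x across the strip away from the robot, yaw within 0.15 rad.
- red_block: red block fixed on one end of the strip, in line with the marks and 65 mm beyond the end mark (leftmost or rightmost, it varies); 70 mm across the strip, 30 mm along it, top 30 mm above the bench. A like grey block is on the other end. Origin: centre of its underside; axes as the marks'. (A black stopper and a steel ring clamp, low, stand among the jars: not used.)
Things that resemble listed ones, but are neither listed nor needed, are in the scene too. What is shaped like the jar_small but green is not meant.

How it is judged (in metres and radians):
At the end, for the whole second after the job is handed in: Every jar stands upright (within 0.1 rad), at rest (below 0.02 m/s), on its own mark, its axis within 12 mm of the mark's centre and its underside less than 13 mm above the bench; counting from the mark next to the red block the heights are 50, 64, 78, 92 mm (((horizontal distance between red_block and mark_1 below 0.1 m and horizontal distance between jar_small and mark_1 below 0.012 m and horizontal distance between jar_medium and mark_2 below 0.012 m and horizontal distance between jar_large and mark_3 below 0.012 m and horizontal distance between jar_tallest and mark_4 below 0.012 m) or (horizontal distance between red_block and mark_4 below 0.1 m and horizontal distance between jar_small and mark_4 below 0.012 m and horizontal distance between jar_medium and mark_3 below 0.012 m and horizontal distance between jar_large and mark_2 below 0.012 m and horizontal distance between jar_tallest and mark_1 below 0.012 m)) and height (world z) of each of jar_small, jar_medium, jar_large, jar_tallest below 0.013 m and angle between each of jar_small, jar_medium, jar_large, jar_tallest's own z axis and vertical below 0.1 rad and linear speed of each of jar_small, jar_medium, jar_large, jar_tallest below 0.02 m/s); the robot touches nothing.
It fails at once if a jar is tipped over (leans more than 0.6 rad) (angle between any of jar_small, jar_medium, jar_large, jar_tallest's own z axis and vertical above 0.6 rad).
It fails at once if a jar is dropped (in free fall with its underside more than 30 mm above the bench) ((height (world z) of jar_small above 0.03 m and contact force between jar_small and anything else below 0.02 N) or (height (world z) of jar_medium above 0.03 m and contact force between jar_medium and anything else below 0.02 N) or (height (world z) of jar_large above 0.03 m and contact force between jar_large and anything else below 0.02 N) or (height (world z) of jar_tallest above 0.03 m and contact force between jar_tallest and anything else below 0.02 N)).
It also fails if it takes over 128 s, if anything falls off the work surface, if the arm or the gripper's body presses on something with over 40 N, if the wrist force passes 120 N, or if a joint passes its speed limit or range.

## Working session

There is one attempt and no reset: what is moved stays moved. The work goes in short steps, Python scripts to look and compute and a tool call to move; the robot and the scene stay as the last step left them, time stands still between calls to the robot, and variables do not carry over. Pictures are saved under pics/ and viewed, at most 14 in all, crops included, and the job is handed in when it is done.

Besides the shell and the picture viewer there is one more tool, called after ">>>" in YAML: its name, and indented under it one key for each argument. drive_tool: Moves the arm, as the interface text tells. Its arguments: {"type":"object","properties":{"rows":{"type":"array"}},"required":["rows"]}

```bash
mkdir -p pics; ls; python3 - <<'E'
from station import *
import cv2
for n in ["top","scene"]:
    c=capture(n); cv2.imwrite(f"pics/{n}0.png",c["frame"][:,:,::-1])
    print(n,c["fx"],c["R"],c["t"])
s=sense();print(s["time_s"],s["tcp_pos"],s["ee_rot"],s["gripper_width"])
E
```

```text
pics
top 502.30998357176736 [[ 0.01572869 -0.99986194 -0.00535849]
 [-0.99468019 -0.01510108 -0.10189839]
 [ 0.1018034   0.00693271 -0.99478038]] [0.00145107 0.54179253 1.17354532]
scene 474.6269097351173 [[ 0.42660466  0.90438293  0.0099994 ]
 [ 0.73121845 -0.33837272 -0.59230354]
 [-0.53228569  0.2599912  -0.80565286]] [-0.2151966  -0.33796949  1.43840766]
0.1 [0.23904071 0.57694902 0.2405908 ] [[ 9.23782425e-01 -3.82917301e-01 -6.10007805e-04]
 [-3.82917759e-01 -9.23780576e-01 -1.85390881e-03]
 [ 1.46380397e-04  1.94619120e-03 -9.99998095e-01]] 0.9984694302180498
```

View pics/top0.png

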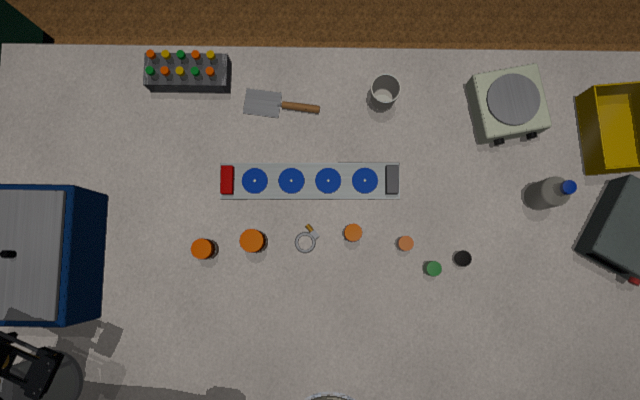

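View pics/scene0.png

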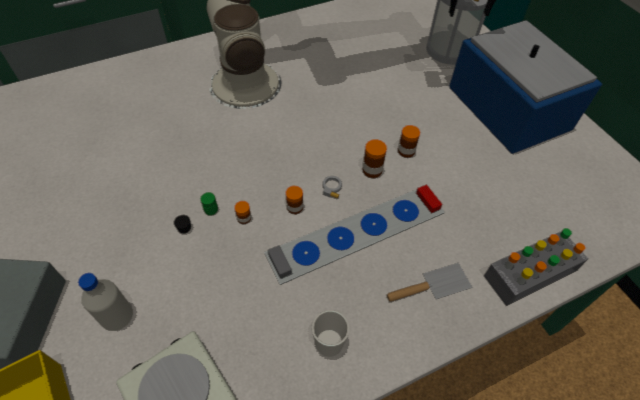

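Top view:
- Orange lids are at (203,249), (252,240), (353,232) and (405,243).
- Look-alikes and unused items: green jar (433,268), black stopper (462,258), ring clamp (306,240).
- The marks are at (255,180), (291,180), (328,180) and (365,180). The red block (227,180) is on the left and the grey one (392,180) on the right.

So small goes to mark_1 and tallest to mark_4. Next I measure the positions and heights.

```bash
cat > h.py <<'E'
from station import *
import numpy as np, cv2
def ray(c,u,v,z,R=None,t=None):
    R=c["R"] if R is None else R; t=c["t"] if t is None else t
    R=np.array(R);t=np.array(t)
    d=R.T@np.array([(u-c["cx"])/c["fx"],(v-c["cy"])/c["fy"],1]); o=-R.T@t
    return o+d*(z-o[2])/d[2]
def world(c,R=None,t=None):
    R=np.array(c["R"] if R is None else R);t=np.array(c["t"] if t is None else t)
    v,u=np.mgrid[:400,:640]; z=c["z_map"]
    P=np.stack([(u-c["cx"])/c["fx"]*z,(v-c["cy"])/c["fy"]*z,z],-1)
    return (P-t)@R
def blobs(c,lo,hi,amin=60):
    h=cv2.cvtColor(c["frame"],cv2.COLOR_RGB2HSV); m=cv2.inRange(h,lo,hi)
    n,l,st,ce=cv2.connectedComponentsWithStats(m)
    return [(l==i,ce[i],st[i]) for i in range(1,n) if st[i][4]>amin]
E
python3 - <<'E'
from h import *
c=capture("top"); W=world(c)
for nm,lo,hi in [("or",(5,150,90),(18,255,255)),("bl",(105,150,60),(120,255,255)),("red",(0,150,60),(4,255,255))]:
    for m,ce,st in blobs(c,lo,hi):
        if not(190<ce[0]<480 and 150<ce[1]<290): continue
        P=W[m&(c["z_map"]>0)]; z=np.percentile(P[:,2],[50,90,98])
        top=m&(W[:,:,2]>z[0]-.008)
        (cx,cy),r=cv2.minEnclosingCircle(np.argwhere(top)[:,::-1].astype(np.float32))
        print(nm,ce.round(1),st[:4],"z",z.round(3),"xy",ray(c,ce[0],ce[1],z[0])[:2].round(4),"circ",ray(c,cx,cy,z[0])[:2].round(4),"diam",2*(r+.5)*np.median(c["z_map"][top])/c["fx"])
for n in ["jar_small","jar_medium","jar_large","jar_tallest","mark_1","red_block"]:
    print(n,[(round(d["p"],2),np.round(d["xy"])) for d in search_frame(n,c)][:4])
f=c["frame"][150:290,180:480,::-1]; cv2.imwrite("pics/crop1.png",cv2.resize(f,None,fx=2.6,fy=2.6,interpolation=cv2.INTER_CUBIC))
E
```

```text
or [352.5 232. ] [344 224  18  17] z [0.063 0.066 0.068] xy [ 0.4814 -0.0492] circ [ 0.4814 -0.0492] diam 0.04286455
or [251.  240.1] [240 229  23  23] z [0.091 0.094 0.095] xy [0.4581 0.1801] circ [0.4584 0.1802] diam 0.054957613
or [405.7 242.5] [399 236  14  14] z [0.049 0.052 0.054] xy [ 0.4596 -0.1741] circ [ 0.459  -0.1733] diam 0.034806095
or [200.9 248.4] [191 239  21  20] z [0.077 0.079 0.081] xy [0.4381 0.2961] circ [0.438  0.2958] diam 0.049429543
bl [254.2 180.3] [242 168  25  25] z [0.007 0.01  0.012] xy [0.6075 0.1902] circ [0.6077 0.1903] diam 0.063577704
bl [290.9 180.2] [279 168  25  25] z [0.007 0.01  0.012] xy [0.609  0.1004] circ [0.6089 0.1006] diam 0.06373873
bl [327.6 180.1] [315 168  26  25] z [0.007 0.01  0.012] xy [0.6105 0.0104] circ [0.6105 0.0107] diam 0.06374086
bl [364.3 180. ] [352 168  26  25] z [0.007 0.01  0.012] xy [ 0.612  -0.0793] circ [ 0.6123 -0.0796] diam 0.06393568
red [226.5 179.3] [220 166  13  28] z [0.029 0.031 0.033] xy [0.6054 0.2537] circ [0.6054 0.2536] diam 0.071724035
jar_small [(0.81, array([430., 269.])), (0.73, array([406., 244.]))]
jar_medium [(0.68, array([354., 233.])), (0.53, array([330., 180.]))]
jar_large [(0.61, array([205., 249.]))]
jar_tallest [(0.85, array([253., 241.]))]
mark_1 [(0.89, array([331., 179.])), (0.86, array([254., 181.])), (0.81, array([366., 182.])), (0.61, array([292., 179.]))]
red_block [(0.61, array([229., 181.]))]
```

View pics/crop1.png

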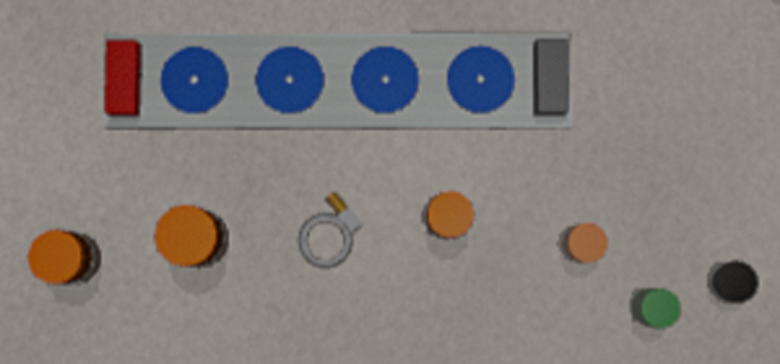

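The crop confirms the choice. Small orange is at crop (587,243), and the green one (660,308) and the black stopper (735,282) are rejected. Targets are small→mark_1, medium→mark_2, large→mark_3, tallest→mark_4. I'll move over the small jar and turn the jaws to close along x.

>>> drive_tool:
  rows:
    - [100,0,-41,0,0,0,-0.118]
    - [100,0,-41,0,0,0,-0.118]
    - [100,0,-41,0,0,0,-0.118]
    - [100,0,-41,0,0,0,-0.118]
    - [100,0,-41,0,0,0,-0.118]

```text
time_s: 0.87
tcp_pos: [0.2391, 0.3704, 0.2414]
ee_rot: [[0.55, -0.835, 0.0], [-0.835, -0.55, -0.0], [0.0, -0.0, -1.0]]
wrist_force: [-0.1, -0.5, 0.9]
gripper_width: 0.999
gripper_force: 0.0
```

>>> drive_tool:
  rows:
    - [100,22,-34,0,0,0,-0.118]
    - [100,22,-34,0,0,0,-0.118]
    - [100,22,-34,0,0,0,-0.118]
    - [100,22,-34,0,0,0,-0.118]
    - [100,22,-34,0,0,0,-0.118]

```text
time_s: 1.28
tcp_pos: [0.3497, 0.2007, 0.2422]
ee_rot: [[-0.007, -1.0, 0.001], [-1.0, 0.007, 0.001], [-0.001, -0.001, -1.0]]
wrist_force: [0.9, 0.9, 0.2]
gripper_width: 1.006
gripper_force: 0.0
```

>>> drive_tool:
  rows:
    - [100,22,-34,-10,0,0,0]
    - [100,22,-34,-10,0,0,0]
    - [100,22,-34,-10,0,0,0]
    - [100,22,-34,-10,0,0,0]
    - [100,22,-34,-10,0,0,0]

```text
time_s: 1.7
tcp_pos: [0.4599, 0.0306, 0.1916]
ee_rot: [[-0.002, -1.0, 0.001], [-1.0, 0.002, 0.0], [-0.0, -0.001, -1.0]]
wrist_force: [0.0, 0.4, 1.1]
gripper_width: 1.001
gripper_force: 0.0
```

>>> drive_tool:
  rows:
    - [100,0,-40,0,0,0,0]
    - [100,0,-40,0,0,0,0]
    - [100,0,-40,0,0,0,0]
    - [100,0,-40,0,0,0,0]
    - [100,0,-40,0,0,0,0]

```text
time_s: 2.12
tcp_pos: [0.4588, -0.1694, 0.1919]
ee_rot: [[-0.002, -1.0, 0.001], [-1.0, 0.002, -0.0], [0.0, -0.001, -1.0]]
wrist_force: [1.3, 0.9, 0.4]
gripper_width: 1.002
gripper_force: 0.0
```

>>> drive_tool:
  rows:
    - [100,0,-6,0,0,0,0]
    - [100,0,0,0,0,0,0]
    - [100,0,0,0,0,0,0]

```text
time_s: 2.37
tcp_pos: [0.4589, -0.1735, 0.1915]
ee_rot: [[-0.003, -1.0, -0.0], [-1.0, 0.003, 0.0], [-0.0, 0.0, -1.0]]
wrist_force: [-0.7, 0.7, -0.1]
gripper_width: 0.999
gripper_force: 0.0
```

Tracking is good. I'll check with the wrist camera.

```bash
cat >> h.py <<'E'
def wrist():
    s=sense(); c=capture("wrist"); T=np.array(c["T_tool_cam"]); Rt=np.array(s["ee_rot"])
    Rc=Rt@T[:3,:3]; o=np.array(s["tcp_pos"])+Rt@T[:3,3]
    c["R"]=Rc.T; c["t"]=-Rc.T@o; return c
def rep(c,lo,hi,amin=60):
    W=world(c)
    for m,ce,st in blobs(c,lo,hi,amin):
        P=W[m&(c["z_map"]>0)]
        if len(P)<10: continue
        zt=np.percentile(P[:,2],85); top=m&(abs(W[:,:,2]-zt)<.006)
        (cx,cy),r=cv2.minEnclosingCircle(np.argwhere(top)[:,::-1].astype(np.float32))
        print(ce.round(1),st[:4],"z",zt.round(3),"circ",ray(c,cx,cy,zt)[:2].round(4),"diam",((2*r+1)*np.median(c["z_map"][top])/c["fx"]).round(4))
OR=((4,130,60),(20,255,255)); BL=((105,150,40),(122,255,255))
E
python3 - <<'E'
from h import *
c=wrist(); rep(c,*OR); rep(c,*BL); cv2.imwrite("pics/w1.png",c["frame"][:,:,::-1])
E
```

```text
[317.4 189. ] [300 170  35  38] z 0.051 circ [ 0.4596 -0.1725] diam 0.036
[149.1 258.5] [138 233  30  53] z 0.263 circ [ 0.5039 -0.2045] diam 0.0141
[487.8 258.8] [470 233  30  53] z 0.263 circ [ 0.4132 -0.2041] diam 0.0141
[426.  299.9] [278 275 330  35] z 0.272 circ [ 0.4264 -0.1975] diam 0.0793
[455.1 394. ] [448 387  17  13] z 0.256 circ [ 0.4123 -0.1511] diam 0.0063
[189.7 240.2] [171 235  38  10] z 0.009 circ [ 0.6141 -0.0991] diam 0.0447
```

View pics/w1.png

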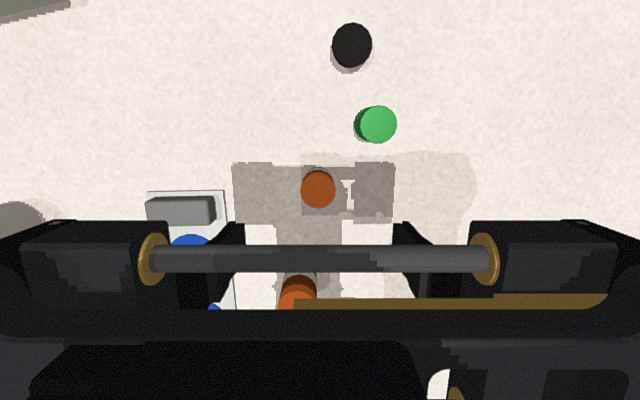

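The wrist view shows the orange lid at (317,189), centred between the jaws. The green decoy (377,124) and stopper (352,45) are clear. It agrees with the top camera within about 1 mm. Descend and grip.

>>> drive_tool:
  rows:
    - [100,0,0,-40,0,0,0]
    - [100,0,0,-40,0,0,0]
    - [100,0,0,-40,0,0,0]
    - [100,0,0,-25,0,0,0]
    - [100,0,0,-15,0,0,0]

```text
time_s: 2.83
tcp_pos: [0.4574, -0.1714, 0.0288]
ee_rot: [[0.001, -1.0, -0.005], [-1.0, -0.001, 0.001], [-0.001, 0.005, -1.0]]
wrist_force: [0.1, -0.2, -0.0]
gripper_width: 1.004
gripper_force: 0.0
```

>>> drive_tool:
  rows:
    - [60,0,0,0,0,0,0]
    - [45,0,0,0,0,0,0]
    - [38,0,0,0,0,0,0]
    - [30,0,0,0,0,0,0]
    - [20,0,0,0,0,0,0]

```text
time_s: 3.25
tcp_pos: [0.4602, -0.1732, 0.0331]
ee_rot: [[-0.001, -1.0, 0.003], [-1.0, 0.001, -0.0], [0.0, -0.003, -1.0]]
wrist_force: [-0.3, -0.4, -0.1]
gripper_width: 0.707
gripper_force: 0.0
```

>>> drive_tool:
  rows:
    - [20,0,0,0,0,0,0]
    - [20,0,0,0,0,0,0]
    - [20,0,0,0,0,0,0]
    - [20,0,0,0,0,0,0]
    - [20,0,0,0,0,0,0]

```text
time_s: 3.67
tcp_pos: [0.4592, -0.1735, 0.0319]
ee_rot: [[-0.002, -1.0, 0.0], [-1.0, 0.002, -0.0], [0.0, -0.0, -1.0]]
wrist_force: [-1.0, -0.1, 3.1]
gripper_width: 0.406
gripper_force: 30.0
```

>>> drive_tool:
  rows:
    - [20,0,0,8,0,0,0]
    - [20,0,0,25,0,0,0]
    - [20,0,0,32,0,0,0]
    - [20,0,0,25,0,0,0]
    - [20,0,0,10,0,0,0]

```text
time_s: 4.08
tcp_pos: [0.4609, -0.1738, 0.1357]
ee_rot: [[-0.001, -1.0, 0.007], [-1.0, 0.001, -0.001], [0.001, -0.007, -1.0]]
wrist_force: [0.1, -1.1, -1.6]
gripper_width: 0.408
gripper_force: 30.0
```

>>> drive_tool:
  rows:
    - [20,6,15,0,0,0,0]
    - [20,10,25,0,0,0,0]
    - [20,12,29,0,0,0,0]
    - [20,12,30,0,0,0,0]
    - [20,12,30,0,0,0,0]

```text
time_s: 4.5
tcp_pos: [0.5111, -0.0433, 0.1321]
ee_rot: [[-0.003, -1.0, 0.0], [-1.0, 0.003, 0.0], [-0.0, -0.0, -1.0]]
wrist_force: [0.8, 0.5, -0.5]
gripper_width: 0.402
gripper_force: 30.0
```

>>> drive_tool:
  rows:
    - [20,12,30,0,0,0,0]
    - [20,12,30,0,0,0,0]
    - [20,12,30,0,0,0,0]
    - [20,12,30,0,0,0,0]
    - [20,12,30,0,0,0,0]

```text
time_s: 4.92
tcp_pos: [0.5711, 0.107, 0.1319]
ee_rot: [[-0.002, -1.0, -0.001], [-1.0, 0.002, -0.0], [0.0, 0.001, -1.0]]
wrist_force: [0.2, -0.4, -1.0]
gripper_width: 0.408
gripper_force: 30.0
```

>>> drive_tool:
  rows:
    - [20,12,30,0,0,0,0]
    - [20,12,28,0,0,0,0]
    - [20,10,18,0,0,0,0]
    - [20,5,8,0,0,0,0]
    - [20,0,0,0,0,0,0]

```text
time_s: 5.33
tcp_pos: [0.6106, 0.1911, 0.1313]
ee_rot: [[-0.0, -1.0, 0.0], [-1.0, 0.0, 0.0], [-0.0, -0.0, -1.0]]
wrist_force: [1.1, -0.4, -1.2]
gripper_width: 0.407
gripper_force: 30.0
```

>>> drive_tool:
  rows:
    - [20,0,0,0,0,0,0]
    - [20,0,0,0,0,0,0]

```text
time_s: 5.5
tcp_pos: [0.6092, 0.1882, 0.1315]
ee_rot: [[-0.003, -1.0, -0.001], [-1.0, 0.003, -0.001], [0.001, 0.001, -1.0]]
wrist_force: [-0.4, 0.1, 0.2]
gripper_width: 0.405
gripper_force: 30.0
```

>>> drive_tool:
  rows:
    - [20,-2,1,-15,0,0,0]
    - [20,0,0,-25,0,0,0]
    - [20,0,0,-25,0,0,0]
    - [20,0,0,-12,0,0,0]
    - [20,0,0,-6,0,0,0]

```text
time_s: 5.92
tcp_pos: [0.6066, 0.1887, 0.0467]
ee_rot: [[-0.004, -1.0, -0.004], [-1.0, 0.004, -0.002], [0.002, 0.004, -1.0]]
wrist_force: [-0.4, -0.1, -1.0]
gripper_width: 0.406
gripper_force: 30.0
```

>>> drive_tool:
  rows:
    - [20,0,0,-3,0,0,0]
    - [20,0,0,-2,0,0,0]
    - [20,0,0,-2,0,0,0]
    - [20,0,0,0,0,0,0]
    - [20,0,0,0,0,0,0]

```text
time_s: 6.33
tcp_pos: [0.6085, 0.1908, 0.0425]
ee_rot: [[-0.002, -1.0, 0.001], [-1.0, 0.002, 0.001], [-0.001, -0.001, -1.0]]
wrist_force: [0.4, -0.3, 0.4]
gripper_width: 0.404
gripper_force: 30.0
```

>>> drive_tool:
  rows:
    - [20,0,0,-1,0,0,0]
    - [20,0,0,-1,0,0,0]
    - [20,0,0,0,0,0,0]
    - [20,0,0,0,0,0,0]

```text
time_s: 6.67
tcp_pos: [0.6083, 0.1908, 0.04]
ee_rot: [[-0.002, -1.0, 0.001], [-1.0, 0.002, 0.0], [-0.0, -0.001, -1.0]]
wrist_force: [-0.6, 0.3, 0.3]
gripper_width: 0.406
gripper_force: 30.0
```

>>> drive_tool:
  rows:
    - [20,0,0,-1,0,0,0]
    - [20,0,0,0,0,0,0]
    - [46,0,0,0,0,0,0]
    - [60,0,0,0,0,0,0]
    - [80,0,0,0,0,0,0]

```text
time_s: 7.08
tcp_pos: [0.608, 0.1906, 0.0385]
ee_rot: [[-0.002, -1.0, -0.0], [-1.0, 0.002, -0.0], [0.0, 0.0, -1.0]]
wrist_force: [-0.5, 0.7, -0.4]
gripper_width: 0.532
gripper_force: 0.0
```

>>> drive_tool:
  rows:
    - [90,0,0,0,0,0,0]
    - [90,0,0,0,0,0,0]
    - [90,0,0,0,0,0,0]
    - [90,0,0,10,0,0,0]
    - [90,0,0,20,0,0,0]

```text
time_s: 7.5
tcp_pos: [0.6064, 0.1897, 0.0666]
ee_rot: [[-0.003, -1.0, -0.005], [-1.0, 0.003, -0.003], [0.003, 0.005, -1.0]]
wrist_force: [0.5, 0.4, 0.8]
gripper_width: 0.867
gripper_force: 0.0
```

>>> drive_tool:
  rows:
    - [100,0,0,30,0,0,0]
    - [100,0,0,30,0,0,0]
    - [100,0,0,30,0,0,0]
    - [100,-20,-39,0,0,0,0]
    - [100,-20,-39,0,0,0,0]

```text
time_s: 7.92
tcp_pos: [0.5715, 0.1176, 0.1617]
ee_rot: [[0.001, -1.0, 0.006], [-1.0, -0.001, 0.003], [-0.003, -0.006, -1.0]]
wrist_force: [-0.9, -0.7, -0.4]
gripper_width: 0.994
gripper_force: 0.0
```

>>> drive_tool:
  rows:
    - [100,-21,-39,0,0,0,0]
    - [100,-21,-39,0,0,0,0]
    - [100,-21,-39,0,0,0,0]
    - [100,-18,-30,0,0,0,0]
    - [100,-6,-15,0,0,0,0]

```text
time_s: 8.33
tcp_pos: [0.4835, -0.0414, 0.1593]
ee_rot: [[-0.005, -1.0, -0.001], [-1.0, 0.005, 0.0], [-0.0, 0.001, -1.0]]
wrist_force: [0.0, -0.3, 0.1]
gripper_width: 0.999
gripper_force: 0.0
```

>>> drive_tool:
  rows:
    - [100,0,0,0,0,0,0]
    - [100,0,0,0,0,0,0]

```text
time_s: 8.5
tcp_pos: [0.487, -0.0392, 0.1596]
ee_rot: [[-0.003, -1.0, 0.002], [-1.0, 0.003, 0.0], [-0.0, -0.002, -1.0]]
wrist_force: [0.4, 0.7, 0.0]
gripper_width: 0.996
gripper_force: 0.0
```

```bash
python3 - <<'E'
from h import *
c=wrist(); rep(c,*OR); 
print('top');c=capture("top"); rep(c,*OR)
E
```

```text
[323.5 189.4] [300 163  48  53] z 0.065 circ [ 0.4825 -0.0485] diam 0.0418
[148.8 259. ] [138 233  29  52] z 0.231 circ [ 0.5318 -0.0705] diam 0.0142
[487.8 259.2] [470 233  30  53] z 0.231 circ [ 0.4412 -0.0698] diam 0.014
[462.2 302.2] [294 294 314  16] z 0.24 circ [ 0.4543 -0.0635] diam 0.0791
[455.2 393.9] [448 387  16  13] z 0.224 circ [ 0.4405 -0.0168] diam 0.0061
top
[343.5  22.6] [  6   0 634  51] z -0.746 circ [1.3721 0.047 ] diam 2.6046
[150.4  53.8] [146  49  10  10] z 0.101 circ [0.8855 0.4268] diam 0.0231
[195.3  54.5] [191  50  10  10] z 0.102 circ [0.8861 0.3221] diam 0.0224
[164.6  70.4] [160  66  10  10] z 0.101 circ [0.8472 0.3921] diam 0.0222
[209.7  71.2] [205  67  10  10] z 0.101 circ [0.8472 0.2871] diam 0.0223
[300.4 106.7] [282 102  37  11] z 0.019 circ [0.7893 0.0811] diam 0.0933
[251.6 177.8] [244 171  16  15] z 0.059 circ [0.606  0.1888] diam 0.038
[201.2 248.4] [191 238  21  21] z 0.079 circ [0.438  0.2956] diam 0.0498
```

Small is placed about 2 mm from its mark centre. Next, medium: shift (-5,-9.5), then down.

>>> drive_tool:
  rows:
    - [100,-5,-9.5,0,0,0,0]
    - [100,0,0,-30,0,0,0]
    - [100,0,0,-40,0,0,0]
    - [100,0,0,-30,0,0,0]
    - [100,0,0,-15,0,0,0]

```text
time_s: 9.02
tcp_pos: [0.4795, -0.0482, 0.0402]
ee_rot: [[-0.002, -1.0, -0.006], [-1.0, 0.002, -0.001], [0.001, 0.006, -1.0]]
wrist_force: [0.1, -0.6, -0.6]
gripper_width: 0.999
gripper_force: 0.0
```

>>> drive_tool:
  rows:
    - [100,0,0,0,0,0,0]
    - [60,0,0,0,0,0,0]
    - [50,0,0,0,0,0,0]
    - [40,0,0,0,0,0,0]
    - [30,0,0,0,0,0,0]

```text
time_s: 9.43
tcp_pos: [0.4828, -0.0478, 0.045]
ee_rot: [[-0.002, -1.0, 0.003], [-1.0, 0.002, 0.001], [-0.001, -0.003, -1.0]]
wrist_force: [0.5, 1.1, -0.4]
gripper_width: 0.783
gripper_force: 0.0
```

>>> drive_tool:
  rows:
    - [25,0,0,0,0,0,0]
    - [25,0,0,0,0,0,0]
    - [25,0,0,0,0,0,0]
    - [25,0,0,0,0,0,0]
    - [25,0,0,0,0,0,0]

```text
time_s: 9.85
tcp_pos: [0.482, -0.0481, 0.0439]
ee_rot: [[-0.002, -1.0, 0.001], [-1.0, 0.002, 0.0], [-0.0, -0.001, -1.0]]
wrist_force: [-1.9, 0.2, 2.4]
gripper_width: 0.476
gripper_force: 30.0
```

>>> drive_tool:
  rows:
    - [25,0,0,8,0,0,0]
    - [25,0,0,20,0,0,0]
    - [25,0,0,25,0,0,0]
    - [25,0,0,17,0,0,0]
    - [25,8,9,0,0,0,0]

```text
time_s: 10.27
tcp_pos: [0.4908, -0.0395, 0.1174]
ee_rot: [[-0.003, -1.0, 0.006], [-1.0, 0.003, 0.001], [-0.001, -0.006, -1.0]]
wrist_force: [-0.2, -0.6, -0.7]
gripper_width: 0.476
gripper_force: 30.0
```

>>> drive_tool:
  rows:
    - [25,18,21,0,0,0,0]
    - [25,23,27,0,0,0,0]
    - [25,23,27,0,0,0,0]
    - [25,23,27,0,0,0,0]
    - [25,19,21,0,0,0,0]

```text
time_s: 10.68
tcp_pos: [0.5971, 0.0862, 0.1129]
ee_rot: [[-0.001, -1.0, -0.0], [-1.0, 0.001, -0.0], [0.0, 0.0, -1.0]]
wrist_force: [0.2, -0.6, -0.0]
gripper_width: 0.479
gripper_force: 30.0
```

>>> drive_tool:
  rows:
    - [25,10,12,0,0,0,0]
    - [25,4.5,6,0,0,0,0]
    - [25,0,0,0,0,0,0]
    - [25,0,0,0,0,0,0]
    - [25,0,0,0,0,0,0]

```text
time_s: 11.1
tcp_pos: [0.6092, 0.101, 0.1132]
ee_rot: [[-0.003, -1.0, -0.002], [-1.0, 0.003, -0.0], [0.0, 0.002, -1.0]]
wrist_force: [-0.6, -0.4, 0.2]
gripper_width: 0.478
gripper_force: 30.0
```

Now down to z = 0.052 and release, then on to the large jar at (0.438,0.296). That is about (-172,+194) away, going high over the tallest.

>>> drive_tool:
  rows:
    - [25,1,0.5,-10,0,0,0]
    - [25,0,0,-20,0,0,0]
    - [25,0,0,-15,0,0,0]
    - [25,0,0,-8,0,0,0]
    - [25,0,0,-3,0,0,0]

```text
time_s: 11.52
tcp_pos: [0.6099, 0.1013, 0.0557]
ee_rot: [[-0.003, -1.0, -0.003], [-1.0, 0.003, -0.001], [0.001, 0.003, -1.0]]
wrist_force: [0.1, -0.5, -0.6]
gripper_width: 0.477
gripper_force: 30.0
```

>>> drive_tool:
  rows:
    - [25,0,0,-2,0,0,0]
    - [25,0,0,-1,0,0,0]
    - [25,0,0,-1,0,0,0]
    - [25,0,0,0,0,0,0]
    - [25,0,0,0,0,0,0]

```text
time_s: 11.93
tcp_pos: [0.6116, 0.1025, 0.0542]
ee_rot: [[-0.002, -1.0, 0.001], [-1.0, 0.002, 0.0], [-0.0, -0.001, -1.0]]
wrist_force: [-0.5, 0.1, -0.6]
gripper_width: 0.474
gripper_force: 30.0
```

>>> drive_tool:
  rows:
    - [25,0,0,-1,0,0,0]
    - [25,0,0,-1,0,0,0]
    - [25,0,0,-0.5,0,0,0]
    - [25,0,0,0,0,0,0]
    - [25,0,0,0,0,0,0]

```text
time_s: 12.35
tcp_pos: [0.6115, 0.1025, 0.0519]
ee_rot: [[-0.002, -1.0, 0.001], [-1.0, 0.002, 0.0], [-0.0, -0.001, -1.0]]
wrist_force: [-1.2, 0.1, 5.4]
gripper_width: 0.478
gripper_force: 30.0
```

>>> drive_tool:
  rows:
    - [53,0,0,0,0,0,0]
    - [65,0,0,0,0,0,0]
    - [80,0,0,0,0,0,0]
    - [90,0,0,0,0,0,0]
    - [95,0,0,0,0,0,0]

```text
time_s: 12.77
tcp_pos: [0.6112, 0.1023, 0.0507]
ee_rot: [[-0.002, -1.0, -0.001], [-1.0, 0.002, -0.0], [0.0, 0.001, -1.0]]
wrist_force: [0.2, -0.1, 0.3]
gripper_width: 0.75
gripper_force: 0.0
```

>>> drive_tool:
  rows:
    - [95,0,0,10,0,0,0]
    - [100,0,0,25,0,0,0]
    - [100,0,0,35,0,0,0]
    - [100,0,0,40,0,0,0]
    - [100,0,0,30,0,0,0]

```text
time_s: 13.18
tcp_pos: [0.6121, 0.1024, 0.1951]
ee_rot: [[-0.001, -1.0, 0.004], [-1.0, 0.001, 0.0], [-0.0, -0.004, -1.0]]
wrist_force: [0.3, 0.3, 0.2]
gripper_width: 0.988
gripper_force: 0.0
```

>>> drive_tool:
  rows:
    - [100,-25,28,0,0,0,0]
    - [100,-25,28,0,0,0,0]
    - [100,-25,28,0,0,0,0]
    - [100,-25,28,0,0,0,0]
    - [100,-25,28,0,0,0,0]

```text
time_s: 13.6
tcp_pos: [0.4851, 0.2433, 0.1921]
ee_rot: [[-0.003, -1.0, 0.001], [-1.0, 0.003, 0.001], [-0.001, -0.001, -1.0]]
wrist_force: [1.0, -0.1, 0.7]
gripper_width: 1.001
gripper_force: 0.0
```

>>> drive_tool:
  rows:
    - [100,-25,28,0,0,0,0]
    - [100,-17,18,0,0,0,0]
    - [100,-6,7,0,0,0,0]
    - [100,0,0,0,0,0,0]
    - [100,0,0,0,0,0,0]

```text
time_s: 14.02
tcp_pos: [0.4384, 0.2955, 0.1916]
ee_rot: [[-0.001, -1.0, 0.001], [-1.0, 0.001, 0.0], [-0.0, -0.001, -1.0]]
wrist_force: [-0.0, -0.0, -0.7]
gripper_width: 1.004
gripper_force: 0.0
```

```bash
python3 - <<'E'
from h import *
c=wrist(); rep(c,*OR,300); print(sense()["tcp_pos"])
print('top');c=capture("top"); rep(c,*OR,120)
cv2.imwrite("pics/t2.png",c["frame"][:,:,::-1])
E
```

```text
[291.8  59.6] [257  21  70  79] z 0.093 circ [0.459  0.1837] diam 0.0586
[133.7  79.4] [107  58  55  43] z 0.059 circ [0.6048 0.1926] diam 0.043
[317.5 196.8] [292 168  52  57] z 0.079 circ [0.4391 0.2984] diam 0.0476
[148.8 259.1] [138 233  30  52] z 0.263 circ [0.4835 0.2645] diam 0.0139
[487.5 258.7] [470 233  30  52] z 0.263 circ [0.3928 0.2646] diam 0.0142
[461.7 302.3] [294 294 314  16] z 0.272 circ [0.4059 0.2712] diam 0.079
[0.43875821 0.29499036 0.1914281 ]
top
[343.5  22.6] [  6   0 634  51] z -0.746 circ [1.3678 0.0449] diam 2.6006
[300.3 106.6] [282 102  37  11] z 0.02 circ [0.789  0.0811] diam 0.0933
[288.9 175.9] [281 167  18  19] z 0.073 circ [0.609  0.1002] diam 0.0435
[251.7 177.8] [244 171  16  15] z 0.059 circ [0.606  0.1888] diam 0.038
[251.4 240.1] [240 229  24  23] z 0.093 circ [0.4574 0.1798] diam 0.0557
[203.  248.3] [196 238  17  21] z 0.079 circ [0.4378 0.2952] diam 0.0492
```

View pics/t2.png

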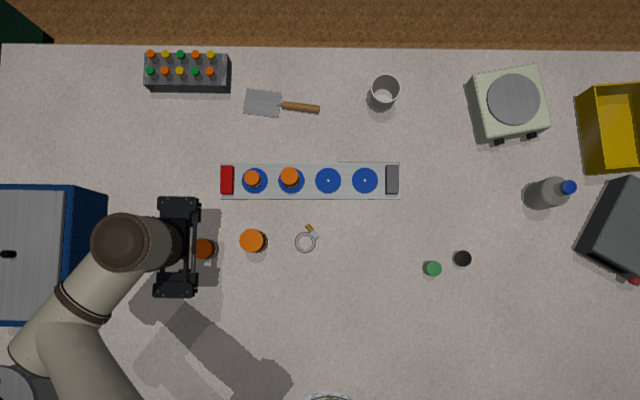

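Both placed jars sit on their marks (252,178) and (289,176). Large is at (203,248), and the jaws are over it.

>>> drive_tool:
  rows:
    - [100,0,2,-25,0,0,0]
    - [100,0,0,-40,0,0,0]
    - [100,0,0,-35,0,0,0]
    - [100,0,0,-21,0,0,0]
    - [100,0,0,-10,0,0,0]

```text
time_s: 14.53
tcp_pos: [0.4377, 0.2946, 0.0567]
ee_rot: [[-0.005, -1.0, -0.004], [-1.0, 0.005, -0.005], [0.005, 0.004, -1.0]]
wrist_force: [-0.0, -0.1, 1.6]
gripper_width: 0.999
gripper_force: 0.0
```

>>> drive_tool:
  rows:
    - [100,0,0,0,0,0,0]
    - [70,0,0,0,0,0,0]
    - [58,0,0,0,0,0,0]
    - [45,0,0,0,0,0,0]
    - [35,0,0,0,0,0,0]

```text
time_s: 14.95
tcp_pos: [0.439, 0.2981, 0.0616]
ee_rot: [[-0.002, -1.0, 0.002], [-1.0, 0.002, 0.002], [-0.002, -0.002, -1.0]]
wrist_force: [-0.3, -0.8, 0.4]
gripper_width: 0.783
gripper_force: 0.0
```

>>> drive_tool:
  rows:
    - [30,0,0,0,0,0,0]
    - [30,0,0,0,0,0,0]
    - [30,0,0,0,0,0,0]
    - [30,0,0,0,0,0,0]
    - [30,0,0,0,0,0,0]

```text
time_s: 15.37
tcp_pos: [0.4385, 0.2977, 0.0606]
ee_rot: [[-0.002, -1.0, 0.001], [-1.0, 0.002, 0.001], [-0.001, -0.001, -1.0]]
wrist_force: [0.1, 0.4, 3.2]
gripper_width: 0.546
gripper_force: 30.0
```

>>> drive_tool:
  rows:
    - [30,0,0,8,0,0,0]
    - [30,0,0,25,0,0,0]
    - [30,0,0,35,0,0,0]
    - [30,0,0,27,0,0,0]
    - [30,0,0,15,0,0,0]

```text
time_s: 15.78
tcp_pos: [0.4392, 0.2982, 0.1738]
ee_rot: [[-0.001, -1.0, 0.004], [-1.0, 0.001, 0.003], [-0.003, -0.004, -1.0]]
wrist_force: [0.4, 0.5, -0.8]
gripper_width: 0.544
gripper_force: 30.0
```

>>> drive_tool:
  rows:
    - [30,6,-10,0,0,0,0]
    - [30,12,-20,0,0,0,0]
    - [30,17,-28,0,0,0,0]
    - [30,17,-28,0,0,0,0]
    - [30,17,-28,0,0,0,0]

```text
time_s: 16.2
tcp_pos: [0.507, 0.1815, 0.1691]
ee_rot: [[-0.002, -1.0, -0.002], [-1.0, 0.002, -0.001], [0.001, 0.002, -1.0]]
wrist_force: [0.4, 1.0, -1.3]
gripper_width: 0.546
gripper_force: 30.0
```

>>> drive_tool:
  rows:
    - [30,17,-28,0,0,0,0]
    - [30,17,-28,0,0,0,0]
    - [30,17,-28,0,0,0,0]
    - [30,17,-28,0,0,0,0]
    - [30,17,-28,0,0,0,0]

```text
time_s: 16.62
tcp_pos: [0.592, 0.0411, 0.1688]
ee_rot: [[-0.003, -1.0, -0.003], [-1.0, 0.003, -0.0], [0.0, 0.003, -1.0]]
wrist_force: [-0.2, 0.8, -1.1]
gripper_width: 0.544
gripper_force: 30.0
```

>>> drive_tool:
  rows:
    - [30,13,-21,0,0,0,0]
    - [30,6.5,-10.5,0,0,0,0]
    - [30,0,0,0,0,0,0]
    - [30,0,0,0,0,0,0]
    - [30,0,0,0,0,0,0]

```text
time_s: 17.03
tcp_pos: [0.6109, 0.0124, 0.1695]
ee_rot: [[-0.002, -1.0, -0.002], [-1.0, 0.002, 0.0], [-0.0, 0.002, -1.0]]
wrist_force: [-0.7, 0.9, -0.2]
gripper_width: 0.544
gripper_force: 30.0
```

Down about 101 mm to z ≈ 0.0685.

>>> drive_tool:
  rows:
    - [30,0,0,-12,0,0,0]
    - [30,0,0,-28,0,0,0]
    - [30,0,0,-28,0,0,0]
    - [30,0,0,-16,0,0,0]
    - [30,0,0,-8,0,0,0]

```text
time_s: 17.45
tcp_pos: [0.6094, 0.0129, 0.0755]
ee_rot: [[-0.0, -1.0, -0.005], [-1.0, 0.0, -0.001], [0.001, 0.005, -1.0]]
wrist_force: [0.7, -0.3, -1.1]
gripper_width: 0.542
gripper_force: 30.0
```

>>> drive_tool:
  rows:
    - [30,0,0,-4,0,0,0]
    - [30,0,0,-2,0,0,0]
    - [30,0,0,-1,0,0,0]
    - [30,0,0,0,0,0,0]
    - [30,0,0,0,0,0,0]

```text
time_s: 17.87
tcp_pos: [0.6125, 0.0121, 0.0723]
ee_rot: [[-0.002, -1.0, 0.002], [-1.0, 0.002, 0.0], [-0.0, -0.002, -1.0]]
wrist_force: [0.7, 0.3, -1.7]
gripper_width: 0.544
gripper_force: 30.0
```

>>> drive_tool:
  rows:
    - [30,0,0,-1,0,0,0]
    - [30,0,0,-1,0,0,0]
    - [30,0,0,-0.5,0,0,0]
    - [30,0,0,0,0,0,0]
    - [30,0,0,0,0,0,0]

```text
time_s: 18.28
tcp_pos: [0.6118, 0.0118, 0.0686]
ee_rot: [[-0.002, -1.0, 0.0], [-1.0, 0.002, -0.0], [0.0, -0.0, -1.0]]
wrist_force: [0.5, 0.2, -0.9]
gripper_width: 0.547
gripper_force: 30.0
```

>>> drive_tool:
  rows:
    - [30,0,0,-0.7,0,0,0]
    - [30,0,0,0,0,0,0]
    - [60,0,0,0,0,0,0]
    - [70,0,0,0,0,0,0]
    - [80,0,0,0,0,0,0]

```text
time_s: 18.7
tcp_pos: [0.6119, 0.0119, 0.0678]
ee_rot: [[-0.002, -1.0, 0.0], [-1.0, 0.002, 0.0], [-0.0, -0.0, -1.0]]
wrist_force: [0.0, 0.6, 0.1]
gripper_width: 0.676
gripper_force: 0.0
```

>>> drive_tool:
  rows:
    - [90,0,0,0,0,0,0]
    - [95,0,0,0,0,0,0]
    - [95,0,0,0,0,0,0]
    - [95,0,0,12,0,0,0]
    - [100,0,0,33,0,0,0]

```text
time_s: 19.12
tcp_pos: [0.6083, 0.0113, 0.1083]
ee_rot: [[-0.003, -1.0, -0.011], [-1.0, 0.003, -0.002], [0.002, 0.011, -1.0]]
wrist_force: [1.5, -0.0, -0.1]
gripper_width: 0.959
gripper_force: 0.0
```

>>> drive_tool:
  rows:
    - [100,0,0,40,0,0,0]
    - [100,0,0,40,0,0,0]
    - [100,-12,13,0,0,0,0]
    - [100,-25,27,0,0,0,0]
    - [100,-25,27,0,0,0,0]

```text
time_s: 19.53
tcp_pos: [0.5496, 0.0791, 0.1935]
ee_rot: [[-0.005, -1.0, 0.002], [-1.0, 0.005, 0.001], [-0.001, -0.002, -1.0]]
wrist_force: [-0.0, 0.6, -1.0]
gripper_width: 1.001
gripper_force: 0.0
```

>>> drive_tool:
  rows:
    - [100,-25,28,0,0,0,0]
    - [100,-25,28,0,0,0,0]
    - [100,-25,28,0,0,0,0]
    - [100,-12,13,0,0,0,0]
    - [100,-4,5,0,0,0,0]

```text
time_s: 19.95
tcp_pos: [0.457, 0.1825, 0.1933]
ee_rot: [[0.001, -1.0, 0.0], [-1.0, -0.001, 0.001], [-0.001, -0.0, -1.0]]
wrist_force: [0.4, -0.2, 0.2]
gripper_width: 0.999
gripper_force: 0.0
```

>>> drive_tool:
  rows:
    - [100,0,0,0,0,0,0]
    - [100,0,0,0,0,0,0]
    - [100,0,0,0,0,0,0]

```text
time_s: 20.2
tcp_pos: [0.4595, 0.1803, 0.1929]
ee_rot: [[-0.003, -1.0, 0.0], [-1.0, 0.003, -0.0], [0.0, -0.0, -1.0]]
wrist_force: [-0.7, -0.8, 0.5]
gripper_width: 1.0
gripper_force: 0.0
```

```bash
python3 - <<'E'
from h import *
c=wrist(); rep(c,*OR,300); print(sense()["tcp_pos"])
print('top');c=capture("top"); rep(c,*OR,120)
E
```

```text
[136.4  12.5] [89  0 83 33] z 0.087 circ [0.6095 0.0277] diam 0.0449
[150.4 108.3] [119  84  65  49] z 0.073 circ [0.6095 0.1034] diam 0.048
[318.7 199.1] [289 165  61  67] z 0.093 circ [0.459  0.1821] diam 0.0536
[173.  200.3] [151 182  45  39] z 0.059 circ [0.6061 0.1917] diam 0.0388
[148.9 258.9] [137 233  31  52] z 0.265 circ [0.5046 0.1491] diam 0.0142
[487.8 258.9] [470 233  30  52] z 0.264 circ [0.4137 0.1497] diam 0.0139
[461.3 302.2] [294 294 314  16] z 0.274 circ [0.427  0.1563] diam 0.079
[0.45949015 0.18013863 0.19274938]
top
[343.5  22.6] [  6   0 634  51] z -0.746 circ [1.3785 0.043 ] diam 2.5954
[300.3 106.6] [282 102  37  10] z 0.02 circ [0.789  0.0811] diam 0.0933
[327.  175.2] [317 165  21  21] z 0.087 circ [0.6098 0.0111] diam 0.0492
[288.9 175.9] [281 167  18  19] z 0.073 circ [0.6093 0.0999] diam 0.0434
[251.6 177.8] [244 171  16  15] z 0.059 circ [0.6057 0.189 ] diam 0.0376
[258.8 240.1] [256 230   8  22] z 0.093 circ [0.4563 0.1663] diam 0.0475
```

>>> drive_tool:
  rows:
    - [100,0,1,-25,0,0,0]
    - [100,0,0,-35,0,0,0]
    - [100,0,0,-30,0,0,0]
    - [100,0,0,-20,0,0,0]
    - [100,0,0,-10,0,0,0]

```text
time_s: 20.72
tcp_pos: [0.4578, 0.1799, 0.0698]
ee_rot: [[-0.004, -1.0, -0.005], [-1.0, 0.004, -0.003], [0.003, 0.005, -1.0]]
wrist_force: [0.3, -1.4, -0.8]
gripper_width: 0.998
gripper_force: 0.0
```

>>> drive_tool:
  rows:
    - [100,0,0,0,0,0,0]
    - [75,0,0,0,0,0,0]
    - [65,0,0,0,0,0,0]
    - [55,0,0,0,0,0,0]
    - [45,0,0,0,0,0,0]

```text
time_s: 21.13
tcp_pos: [0.4595, 0.1822, 0.074]
ee_rot: [[-0.002, -1.0, 0.002], [-1.0, 0.002, 0.002], [-0.002, -0.002, -1.0]]
wrist_force: [0.0, -0.3, 0.6]
gripper_width: 0.781
gripper_force: 0.0
```

>>> drive_tool:
  rows:
    - [35,0,0,0,0,0,0]
    - [35,0,0,0,0,0,0]
    - [35,0,0,0,0,0,0]
    - [35,0,0,0,0,0,0]
    - [35,0,0,0,0,0,0]

```text
time_s: 21.55
tcp_pos: [0.4591, 0.1821, 0.0734]
ee_rot: [[-0.002, -1.0, 0.001], [-1.0, 0.002, 0.0], [-0.0, -0.001, -1.0]]
wrist_force: [-0.5, -0.6, 5.0]
gripper_width: 0.614
gripper_force: 30.0
```

>>> drive_tool:
  rows:
    - [35,0,0,8,0,0,0]
    - [35,0,0,25,0,0,0]
    - [35,0,0,35,0,0,0]
    - [35,0,0,27,0,0,0]
    - [35,0,0,15,0,0,0]

```text
time_s: 21.97
tcp_pos: [0.4596, 0.1824, 0.1863]
ee_rot: [[-0.002, -1.0, 0.004], [-1.0, 0.002, 0.003], [-0.003, -0.004, -1.0]]
wrist_force: [0.4, 0.1, -1.7]
gripper_width: 0.616
gripper_force: 30.0
```

>>> drive_tool:
  rows:
    - [35,6,-10,0,0,0,0]
    - [35,12,-20,0,0,0,0]
    - [35,17,-28,0,0,0,0]
    - [35,17,-28,0,0,0,0]
    - [35,17,-28,0,0,0,0]

```text
time_s: 22.38
tcp_pos: [0.5273, 0.066, 0.1814]
ee_rot: [[-0.002, -1.0, -0.003], [-1.0, 0.002, -0.001], [0.001, 0.003, -1.0]]
wrist_force: [-0.3, 1.1, -2.1]
gripper_width: 0.613
gripper_force: 30.1
```

>>> drive_tool:
  rows:
    - [35,17,-28,0,0,0,0]
    - [35,17,-28,0,0,0,0]
    - [35,17,-28,0,0,0,0]
    - [35,17,-28,0,0,0,0]
    - [35,12,-22,0,0,0,0]

```text
time_s: 22.8
tcp_pos: [0.6077, -0.0689, 0.1807]
ee_rot: [[-0.004, -1.0, -0.004], [-1.0, 0.004, -0.0], [0.0, 0.004, -1.0]]
wrist_force: [1.0, 0.0, -1.6]
gripper_width: 0.614
gripper_force: 30.1
```

>>> drive_tool:
  rows:
    - [35,5.5,-11.5,0,0,0,0]
    - [35,0,0,0,0,0,0]
    - [35,0,0,0,0,0,0]
    - [35,0,0,0,0,0,0]

```text
time_s: 23.13
tcp_pos: [0.6123, -0.0772, 0.182]
ee_rot: [[-0.002, -1.0, -0.002], [-1.0, 0.002, 0.0], [-0.0, 0.002, -1.0]]
wrist_force: [-0.3, 0.1, -0.8]
gripper_width: 0.612
gripper_force: 30.1
```

>>> drive_tool:
  rows:
    - [35,0,0,-12,0,0,0]
    - [35,0,0,-28,0,0,0]
    - [35,0,0,-28,0,0,0]
    - [35,0,0,-16,0,0,0]
    - [35,0,0,-8,0,0,0]

```text
time_s: 23.55
tcp_pos: [0.6109, -0.0764, 0.0882]
ee_rot: [[-0.001, -1.0, -0.006], [-1.0, 0.001, 0.0], [-0.0, 0.006, -1.0]]
wrist_force: [-0.9, 0.4, -2.1]
gripper_width: 0.616
gripper_force: 30.1
```

>>> drive_tool:
  rows:
    - [35,0,0,-4,0,0,0]
    - [35,0,0,-2,0,0,0]
    - [35,0,0,-1,0,0,0]
    - [35,0,0,0,0,0,0]
    - [35,0,0,0,0,0,0]

```text
time_s: 23.97
tcp_pos: [0.614, -0.0775, 0.0851]
ee_rot: [[-0.002, -1.0, 0.002], [-1.0, 0.002, 0.0], [-0.0, -0.002, -1.0]]
wrist_force: [-0.1, 0.3, -1.1]
gripper_width: 0.612
gripper_force: 30.1
```

>>> drive_tool:
  rows:
    - [35,0,0,-1,0,0,0]
    - [35,0,0,-0.5,0,0,0]
    - [35,0,0,0,0,0,0]
    - [35,0,0,0,0,0,0]
    - [35,0,0,0,0,0,0]

```text
time_s: 24.38
tcp_pos: [0.6133, -0.0777, 0.0825]
ee_rot: [[-0.002, -1.0, 0.0], [-1.0, 0.002, -0.0], [0.0, -0.0, -1.0]]
wrist_force: [-0.3, -0.6, -1.5]
gripper_width: 0.613
gripper_force: 30.1
```

>>> drive_tool:
  rows:
    - [35,0,0,-0.7,0,0,0]
    - [35,0,0,-0.5,0,0,0]
    - [35,0,0,0,0,0,0]
    - [35,0,0,0,0,0,0]

```text
time_s: 24.72
tcp_pos: [0.6134, -0.0777, 0.0815]
ee_rot: [[-0.002, -1.0, 0.0], [-1.0, 0.002, -0.0], [0.0, -0.0, -1.0]]
wrist_force: [-0.0, 0.7, 0.6]
gripper_width: 0.615
gripper_force: 30.0
```

Touching down. Release, lift clear and back away.

>>> drive_tool:
  rows:
    - [35,0,0,-0.3,0,0,0]
    - [66,0,0,0,0,0,0]
    - [75,0,0,0,0,0,0]
    - [85,0,0,0,0,0,0]
    - [95,0,0,0,0,0,0]

```text
time_s: 25.13
tcp_pos: [0.6134, -0.0776, 0.0808]
ee_rot: [[-0.002, -1.0, 0.0], [-1.0, 0.002, 0.0], [-0.0, -0.0, -1.0]]
wrist_force: [-0.8, 0.3, -0.1]
gripper_width: 0.799
gripper_force: 0.0
```

>>> drive_tool:
  rows:
    - [95,0,0,0,0,0,0]
    - [95,0,0,0,0,0,0]
    - [95,0,0,0,0,0,0]
    - [95,0,0,12,0,0,0]
    - [100,0,0,33,0,0,0]

```text
time_s: 25.55
tcp_pos: [0.6098, -0.0776, 0.1213]
ee_rot: [[-0.003, -1.0, -0.011], [-1.0, 0.003, 0.0], [0.0, 0.011, -1.0]]
wrist_force: [0.1, -0.5, -0.2]
gripper_width: 0.969
gripper_force: 0.0
```

>>> drive_tool:
  rows:
    - [100,0,0,40,0,0,0]
    - [100,0,0,40,0,0,0]
    - [100,-20,-20,10,0,0,0]
    - [100,-28,-28,0,0,0,0]
    - [100,-28,-28,0,0,0,0]

```text
time_s: 25.97
tcp_pos: [0.5372, -0.1538, 0.2172]
ee_rot: [[-0.0, -1.0, 0.003], [-1.0, 0.0, 0.0], [-0.0, -0.003, -1.0]]
wrist_force: [-0.7, -0.8, -1.0]
gripper_width: 0.998
gripper_force: 0.0
```

>>> drive_tool:
  rows:
    - [100,-28,-28,0,0,0,0]
    - [100,-28,-28,0,0,0,0]
    - [100,-20,-20,0,0,0,0]
    - [100,0,0,0,0,0,0]
    - [100,0,0,0,0,0,0]

```text
time_s: 26.38
tcp_pos: [0.4603, -0.2306, 0.2164]
ee_rot: [[-0.004, -1.0, 0.001], [-1.0, 0.004, -0.0], [0.0, -0.001, -1.0]]
wrist_force: [1.6, 0.9, -0.6]
gripper_width: 1.0
gripper_force: 0.0
```

```bash
python3 - <<'E'
from h import *
c=capture("top"); rep(c,*OR,120); cv2.imwrite("pics/t3.png",c["frame"][:,:,::-1])
E
```

```text
[343.5  22.6] [  6   0 634  51] z -0.746 circ [1.3742 0.0471] diam 2.6045
[300.2 106.6] [282 102  37  10] z 0.02 circ [0.7891 0.0811] diam 0.0933
[366.7 173.2] [355 163  24  21] z 0.101 circ [ 0.6113 -0.0786] diam 0.0548
[327.  175.2] [317 165  21  21] z 0.087 circ [0.6097 0.0111] diam 0.0492
[288.9 175.9] [281 167  18  19] z 0.073 circ [0.6094 0.0993] diam 0.0441
[251.7 177.8] [244 171  16  15] z 0.059 circ [0.606  0.1888] diam 0.038
```

View pics/t3.png

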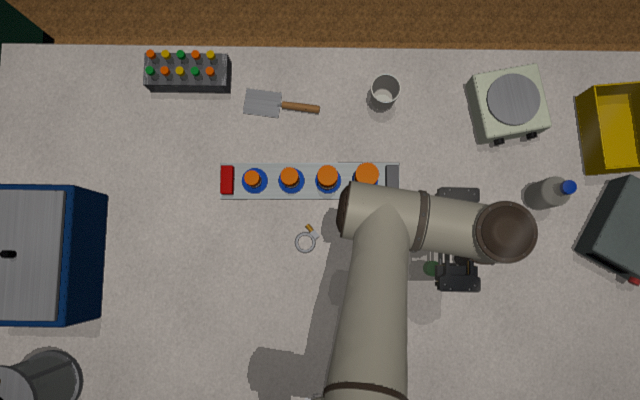

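All four jars stand on their marks at (252,178), (289,176), (327,175) and (367,173), each within about 2 mm of centre. Heights increase away from the red block, and the gripper is clear.

```bash
python3 -c "
from station import *
print(finish_job())"
```

```text
the job is handed in; nothing more can be done
None
```

The four jars stand upright on the blue marks, shortest next to the red block and tallest next to the grey one, each within about 2 mm of its mark's centre in the last camera check; handed in at about 26 s, and no verdict came back.

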